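Set the fund dial of the donation box to green

TASK

With a fingertip resting lightly on the big black knurled dial of the yellow donation box, turn the dial by friction, either way round, until its white pointer clicks in at the large green dot, then take the finger away. Press gently, do not grip or lift anything, and leave the other things on the table where they stand.

Things in the scene. Friction and masses are not known exactly. Their poses are not given: they have to be found in the camera images.
- box: yellow steel donation box, fixed. Origin at table height straight under the dial's axis. Its low deck, 190 x 190 x 75 mm high, is centred on the origin; a coin hopper 150 mm high stands from 95 to 185 mm along its +y. Five dots lie on the deck 60 mm from the axis, 72 degrees apart: a large green one along the box's +x, then clockwise from above blue, red, black, purple
- green_mark (a point): centre of the green dot (21 mm across; the others are 14 mm) on the deck, 60 mm from the dial's axis
- dial (a joint): dial angle, rad, growing clockwise seen from above, no end stops; 0 or a whole turn (6.28): pointer at the green dot. Clicks in at every 1.257 rad, one per dot; starts at or near one of the other four dots (0.9 to 5.4). Leaving a click takes about 0.05 N m; past half-way it pulls itself into the next
- dial_top (a point): centre of the dial's flat rubbery top, on its upright axis, 105 mm above the table. Black disc 96 mm across its upright rim ribs, 22 mm thick; top usable to 41 mm from the axis. Spring-mounted: sinks from about 2.5 N, 1.5 N per mm, hard stop at 6 mm (11 N); springs back. 5 to 10 N by a fingertip 30 to 35 mm off the axis turns it
- pointer_tip (a point): outer end of the white pointer line on the dial's top, 45 mm from the axis
- book: bystander: hard-bound book lying flat, 120 x 170 x 26 mm, origin under its centre; loose
- calculator: bystander: dark pocket calculator lying flat, 125 x 75 x 16 mm, origin under its centre; loose
- stamp: bystander: small wooden hand stamp standing upright, 38 mm across, 64 mm high, origin under its centre; loose
- pen_cup: bystander: dark steel pen cup with three pens fixed in it, 72 mm across, 130 mm high over the pens, origin under its centre; loose

How it is judged:
By the outcome, as a careful person would: the job done as asked, in the order asked, and still so for the second after the job is handed in, with the robot touching nothing.
It also fails if it takes over 38 s, if anything falls off the work surface, if the arm or the gripper's body presses on something with over 40 N, if the wrist force passes 120 N, or if a joint passes its speed limit or range.

ROBOT

A 7-joint arm with a two-finger parallel gripper is mounted at the origin on the work surface. World frame = base frame: x ahead of the robot, y to its left, z up, the work surface at z = 0. Lengths are in m, angles in rad, forces in N, time in s.
With the tool pointing down it reaches from about 0.4 to 0.85 m from the base axis. Payload 10.4 kg.
Tool frame: the origin (TCP) lies between the finger pads; the fingertips stand ahead of it and the grasp point (between the pads) lies 5 mm behind it (manip.tip_extent is the z of the fingertips in the tool frame, in m); z points along the fingers, y is the line along which they close (so a half turn about z gives the same grasp; the last joint's range is limited). The gripper opens to 85 mm and grips with 20 to 120 N. Pads are 22 mm wide; open, the fingers measure 114 mm over their backs; the gripper's body (76 mm by 85 mm) begins 54 mm behind the grasp point. The pads swing forward as they close: fully open they stand 13 mm farther back than shut.
Start: joints at [-1.274, 0.332, -0.065, 1.46, 0.022, 1.35, -0.088], TCP at [0.196, 0.593, 0.245] pointing down, gripper open.
Joint ranges: [-2.6, 2.6], [-0.5, 2.12], [-1.47, 1.34], [0.16, 2.42], [-1.27, 4.41], [0.06, 2.06], [-2.6, 2.6]. Speed limits (rad/s): [2.22, 2.22, 2.79, 2.79, 3.14, 3.14, 3.14].

INTERFACE

Orientations are given as a unit quaternion [x, y, z, w].
In Python, from workcell import status, viewer, manip gives the robot as it stands.
- The arm moves only by the tool play_rows, never from a script. Its argument "plan" is one flat list of numbers, 7 for each row, row after row: the turn, a rotation vector about the tool's x, y, z in degrees, then the shift along the tool's x, y, z in m, then the opening, from 0 (shut) to 1 (fully open). In form: [ax, ay, az, dx, dy, dz, grip, ax, ay, az, dx, dy, dz, grip, ...]. A call has 1 to 20 rows; each row is the pose to reach, as a shift and turn from the pose commanded when the call began, along the tool's axes at that moment; what a row does not reach only later rows make up. A row lasts 1/8 s, in which the tool goes at most 62.5 mm and 10.7 degrees, less where a joint would pass 70% of its speed; a pose out of reach is approached as far as the arm can. A call with a gripper value outside its range is refused whole. The fingers move at their own pace and stop on an object; "squeeze" is the grip in N (left out, the last holds). Time passes only in rows, so rows that repeat a pose let the fingers close. It gives the time, the measured TCP pose, the force, the opening and the grip force at its end, in the units of the state.
- status.get_obs(): the state, without advancing time (a new reading comes with each control period).
- viewer.camera(name): name is "scene" or "top" or "wrist"; returns the picture (420x560x3 uint8, red, green, blue); there is no depth.
- viewer.camera_model(name): a dict with "fx", "fy", "cx", "cy" (pixels), "D" ([k1, k2, p1, p2, k3] as OpenCV has them; the pictures are not rectified), "R" (3x3) and "t" (3): a world point X has camera coordinates R X + t. Camera axes: x right, y down, z forward; pixel columns grow to the right and rows downward; lengths in m; the calibration is good to about 2 mm. A picture is of the moment at which its call begins: read the wrist's pose just before it. camera_model takes no time and is no camera call; for the wrist camera it gives the pose at the moment of the call.
- manip.hand_in(): hands the job in; it is judged then, once.
The state is a dict: "clock": time; "joint_pos": joint angles; "joint_velocities": joint speeds; "tau": joint torques, N m; "position": TCP position; "ee_rot": TCP orientation; "ft_force": force on the tool from outside, world axes, zero at the start; "torque": the same for the moment, N m; "grip_width": opening from 0.0 (shut) to 1.0 (fully open); "grasp_force": force on a finger pad.
Only numpy, scipy, OpenCV 4.12 (cv2) and the standard library are available. Lean on these libraries where they do the work, as an engineer would, in place of code of your own. Each camera call takes 0.05 s, during which the arm holds its last target. There are 200 camera calls.

## Working session

There is one attempt and no reset: what is moved stays moved. The work goes in short steps, Python scripts to look and compute and a tool call to move; the robot and the scene stay as the last step left them, time stands still between calls to the robot, and variables do not carry over. Pictures are saved under pics/ and viewed, at most 10 in all, crops included, and the job is handed in when it is done.

Besides the shell and the picture viewer there is one more tool, called after "Emit:" as name(argument=value, ...), one argument or row to a line, values as JSON. play_rows: Moves the arm, as the interface text tells. Its arguments: {"type":"object","properties":{"plan":{"type":"array","items":{"type":"number"}},"squeeze":{"type":"number"}},"required":["plan"]}

```bash
mkdir -p pics
python3 - <<'E'
from workcell import status, viewer, manip
import cv2
for n in ("scene","top"):
    cv2.imwrite(f"pics/{n}1.png",cv2.cvtColor(viewer.camera(n),cv2.COLOR_RGB2BGR))
s=status.get_obs()
print({k:s[k] for k in("clock","position","ee_rot","ft_force","grip_width")},manip.tip_extent)
E
```

```text
{'clock': 0.1, 'position': array([0.19637522, 0.5929906 , 0.24456641]), 'ee_rot': array([ 1.59213239e-01,  9.87243985e-01, -6.72111159e-04, -8.28036136e-05]), 'ft_force': array([-0.50066871, -0.39973693,  0.1862341 ]), 'grip_width': 1.002331442674919} 0.014
```

View pics/top1.png

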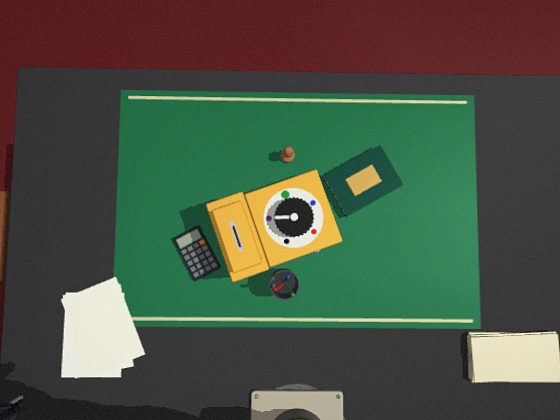

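View pics/scene1.png

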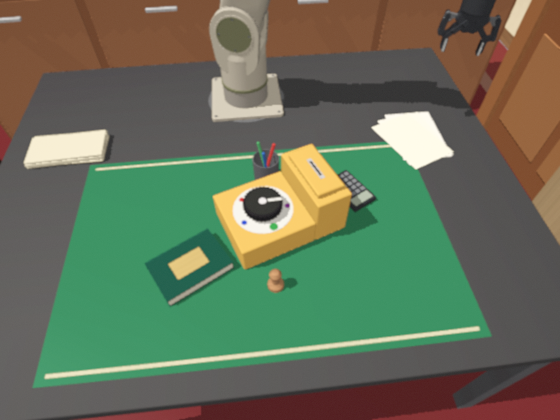

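The pointer is at purple (268,218) and green is at (285,195), so the dial needs one click (72°) clockwise. Next I'll locate the axis from the dots.

```bash
cat > h.py <<'E'
import numpy as np, cv2
from workcell import status, viewer, manip
def ray(name,px,z,m=None):
    m=m or viewer.camera_model(name)
    K=np.array([[m["fx"],0,m["cx"]],[0,m["fy"],m["cy"]],[0,0,1]])
    u=cv2.undistortPoints(np.array([[px]],float),K,np.array(m["D"],float))[0,0]
    R=np.array(m["R"]);t=np.array(m["t"]);C=-R.T@t;d=R.T@np.array([*u,1])
    return C+d*(z-C[2])/d[2]
def blob(hsv,lo,hi,win):
    x0,y0,x1,y1=win;k=cv2.inRange(hsv[y0:y1,x0:x1],lo,hi)
    n,_,st,c=cv2.connectedComponentsWithStats(k);i=1+np.argmax(st[1:,4]);return c[i]+[x0,y0],st[i,4]
E
python3 - <<'E'
from h import *
im=cv2.imread("pics/top1.png");hsv=cv2.cvtColor(im,cv2.COLOR_BGR2HSV)
P={}
for n,lo,hi,w in [("green",(40,100,40),(85,255,255),(278,189,293,202)),("blue",(100,100,60),(130,255,255),(306,196,320,210)),("red",(0,160,100),(6,255,255),(307,225,321,239)),("black",(0,0,0),(180,255,80),(281,236,293,246)),("purple",(130,60,30),(165,255,200),(262,211,274,225))]:
    try: c,a=blob(hsv,lo,hi,w); P[n]=ray("top",c,.075); print(n,c,a,P[n][:2])
    except Exception as e: print(n,e)
g={"green":0,"blue":1,"red":2,"black":3,"purple":4}
A=[];b=[]
for n,p in P.items():
    a=-g[n]*2*np.pi/5;c,s=.06*np.cos(a),.06*np.sin(a)
    A+=[[1,0,c,-s],[0,1,s,c]];b+=[p[0],p[1]]
x,*_=np.linalg.lstsq(np.array(A),np.array(b),rcond=None)
print("axis",x[:2],"scale",np.hypot(x[2],x[3]),"yaw",np.degrees(np.arctan2(x[3],x[2])),"res mm",(np.array(A)@x-b).round(4))
o=status.get_obs()
from scipy.spatial.transform import Rotation as Ro
R=Ro.from_quat(o["ee_rot"]);print(R.as_matrix().round(3), R.inv().apply(np.array([*x[:2],.2])-o["position"]))
print(ray("top",(294,217),.105))
E
```

```text
green [284.74468085 194.29787234] 47 [0.60363275 0.03624602]
blue [312.21052632 202.36842105] 19 [ 0.58450296 -0.03140311]
red [313.2        231.06666667] 15 [ 0.51412718 -0.03403499]
black [286.         240.64705882] 17 [0.49013489 0.03224922]
purple [268.39130435 217.95652174] 23 [0.54499347 0.07575004]
axis [0.54747825 0.01576143] scale 0.9979134449852044 yaw 20.138722835720504 res mm [ 0.0001  0.0001 -0.      0.0001 -0.      0.0001 -0.0003 -0.0001  0.0003
 -0.0002]
[[-0.949  0.314 -0.   ]
 [ 0.314  0.949 -0.001]
 [-0.    -0.001 -1.   ]] [-0.51476115 -0.43752979  0.04518463]
[0.54624252 0.01498819 0.105     ]
```

Emit:
play_rows(
  plan=[0,0,0,-0.05,-0.04,0,0,0,0,0,-0.1,-0.08,0,0,0,0,0,-0.15,-0.12,0,0,0,0,0,-0.2,-0.16,0,0,0,0,0,-0.25,-0.2,0,0,0,0,0,-0.3,-0.24,0,0,0,0,0,-0.35,-0.28,0,0,0,0,0,-0.4,-0.32,0,0,0,0,0,-0.45,-0.36,0,0,0,0,0,-0.5,-0.4,0,0,0,0,0,-0.53,-0.425,0,0,0,0,0,-0.545,-0.4375,0,0,0,0,0,-0.545,-0.4375,0.03,0,0,0,0,-0.545,-0.4375,0.06,0,0,0,0,-0.545,-0.4375,0.08,0,0,0,0,-0.545,-0.4375,0.08,0,0,0,0,-0.545,-0.4375,0.08,0],
  squeeze=20,
)

```text
clock: 2.22
position: [0.5767, 0.0067, 0.1661]
ee_rot: [0.159, 0.987, 0.0, 0.0]
ft_force: [0.4, 0.2, 0.3]
grip_width: 0.004
grasp_force: 0.0
```

Run:
```python
from h import *
from scipy.spatial.transform import Rotation as Ro
o=status.get_obs();R=Ro.from_quat(o["ee_rot"])
print(o["clock"],o["position"],o["joint_pos"],o["ft_force"],o["grip_width"],R.as_matrix().round(3))
d=R.inv().apply(np.array([.5475,.0158,.105])-o["position"]);print("dial_top in tool",d)
a=viewer.camera("wrist");b=viewer.camera("scene")[150:270,190:370]
b=cv2.resize(b,(560,373))
cv2.imwrite("pics/w2.png",cv2.cvtColor(a,cv2.COLOR_RGB2BGR));cv2.imwrite("pics/s2.png",cv2.cvtColor(b,cv2.COLOR_RGB2BGR))
m=viewer.camera_model("wrist");K=np.array([[m["fx"],0,m["cx"]],[0,m["fy"],m["cy"]],[0,0,1]])
for p in [(.5475,.0158,.105),o["position"]+R.apply([0,0,.014]),(.6038,.0365,.075)]:
    print(cv2.projectPoints(np.array([p],float),cv2.Rodrigues(np.array(m["R"]))[0],np.array(m["t"],float),K,np.array(m["D"],float))[0].ravel())
```

```text
2.225 [0.57665974 0.00667266 0.16609826] [-0.48201036  0.29660196  0.46702123  1.71767473 -0.14416092  1.16052601
  1.27594415] [0.44311749 0.22250949 0.2867834 ] 0.004406152965837287 [[-0.949  0.314  0.001]
 [ 0.314  0.949  0.   ]
 [-0.001  0.    -1.   ]]
dial_top in tool [ 0.03059386 -0.00053091  0.06107642]
[282.91272843 192.40219574]
[283.7914627  281.11852848]
[338.0252617  250.15227293]
```

View pics/w2.png

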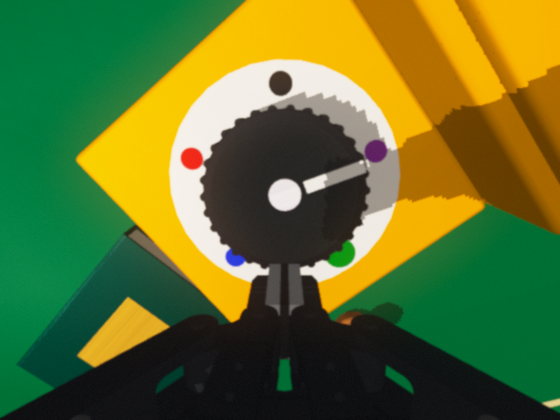

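View pics/s2.png

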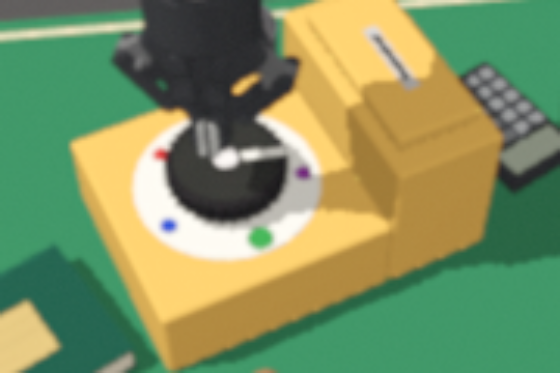

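Projection matches: hub at (284,194) against a predicted (283,192). Now I'll descend to a light touch.

Emit:
play_rows(
  plan=[0,0,0,0,0,0.02,0,0,0,0,0,0,0.036,0,0,0,0,0,0,0.043,0,0,0,0,0,0,0.046,0,0,0,0,0,0,0.047,0,0,0,0,0,0,0.048,0,0,0,0,0,0,0.048,0,0,0,0,0,0,0.048,0],
)

```text
clock: 3.32
position: [0.5765, 0.0067, 0.1176]
ee_rot: [0.159, 0.987, 0.0, 0.0]
ft_force: [-2.5, -0.1, 4.8]
grip_width: -0.0
grasp_force: 2.2
```

Emit:
play_rows(
  plan=[0,0,0,0,0,0.001,0,0,0,0,0,0,0.002,0,0,0,8,0.0003,-0.0042,0.002,0,0,0,16,0.0012,-0.0083,0.002,0,0,0,24,0.0026,-0.0122,0.002,0,0,0,32,0.0046,-0.0159,0.002,0,0,0,40,0.007,-0.0193,0.002,0,0,0,48,0.0099,-0.0223,0.002,0,0,0,56,0.0132,-0.0249,0.002,0,0,0,64,0.0168,-0.027,0.002,0,0,0,72,0.0207,-0.0285,0.002,0,0,0,72,0.0207,-0.0285,0.002,0],
)

```text
clock: 4.82
position: [0.5484, -0.0135, 0.1159]
ee_rot: [0.71, 0.704, 0.001, 0.0]
ft_force: [-1.0, 1.0, 6.3]
grip_width: 0.001
grasp_force: 3.4
```

Run:
```python
from h import *
a=viewer.camera("wrist")
cv2.imwrite("pics/w3.png",cv2.cvtColor(a,cv2.COLOR_RGB2BGR))
```

```text
(no output)
```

View pics/w3.png

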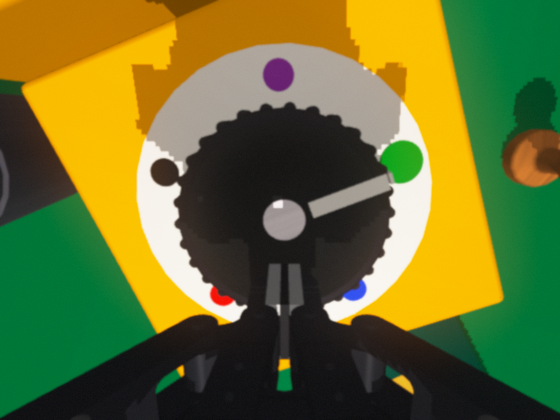

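The pointer tip (392,182) sits at the green dot (402,162), allowing for parallax. I'll lift straight off and verify.

Emit:
play_rows(
  plan=[0,0,0,0,0,-0.002,0,0,0,0,0,0,-0.005,0,0,0,0,0,0,-0.02,0,0,0,0,0,0,-0.05,0,0,0,0,0,0,-0.09,0,0,0,0,0,0,-0.12,0,0,0,0,0,0,-0.12,0,0,0,0,0,0,-0.12,0],
)

```text
clock: 5.88
position: [0.5474, -0.0139, 0.2351]
ee_rot: [0.709, 0.705, -0.0, -0.0]
ft_force: [-0.9, 0.3, -1.3]
grip_width: 0.004
grasp_force: 0.0
```

Run:
```python
from h import *
m=viewer.camera_model("wrist");a=viewer.camera("wrist")
im=cv2.cvtColor(a,cv2.COLOR_RGB2BGR);K=np.array([[m["fx"],0,m["cx"]],[0,m["fy"],m["cy"]],[0,0,1]])
for k in range(2):   # predicted tip at green (k=0), 15 deg short (k=1)
    an=np.radians(20.1+15*k)
    p=np.array([.5475+.045*np.cos(an),.0158+.045*np.sin(an),.105])
    u=cv2.projectPoints(p[None],cv2.Rodrigues(np.array(m["R"]))[0],np.array(m["t"],float),K,np.array(m["D"],float))[0].ravel()
    print(u);cv2.circle(im,tuple(int(v) for v in u),3,(255,0,255) if k==0 else (255,255,0),1)
cv2.imwrite("pics/w4.png",im)
cv2.imwrite("pics/t4.png",cv2.cvtColor(viewer.camera("top"),cv2.COLOR_RGB2BGR))
o=status.get_obs();print(o["clock"],o["position"],o["ft_force"])
```

```text
[341.8005529  151.98925527]
[334.91348732 137.50813628]
5.975 [ 0.54719479 -0.01386738  0.23450913] [ 0.06520891  0.0051296  -0.43039678]
```

View pics/w4.png

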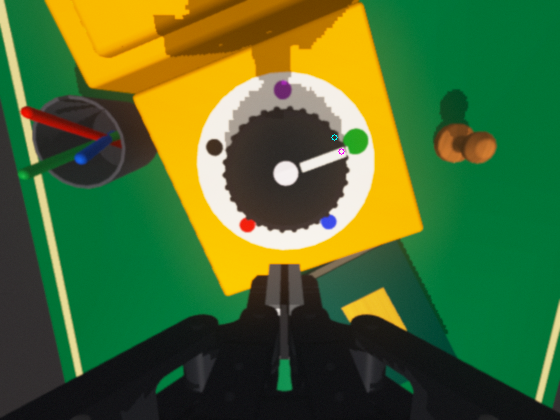

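View pics/t4.png

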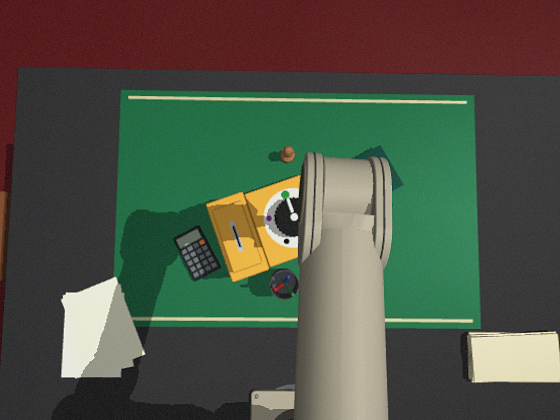

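The pointer tip is at (344,152), against a predicted (342,152) for green. The bystanders haven't moved and the finger is clear, so I'll hand in.

```bash
python3 -c "from workcell import manip;print(manip.hand_in())"
```

```text
the job is handed in; nothing more can be done
None
```

The dial was turned one click clockwise, from purple to green, with about 6–7 N of fingertip pressure; the pointer rests at the green dot, the finger is clear, the other items look undisturbed in the pictures, and the job was handed in at about 6 s of the 38 s limit.

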